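# Flip a rewelded side stand down and hold the frame stub plumb

## Task

The side stand of this red moped frame stub has just been welded back on and its foot gap is about to be measured. While the frame still leans on the rubber buffer of its cradle, swing the folded black stand down past its dead point so that its spring carries it fully home; then take the upright red tube near its top in the gripper, bring the frame upright and finish there, still gripping the tube and holding the frame plumb and still, with nothing touching the stand and its foot hanging just clear of the table. Do not let the frame tip over past upright onto its stand, and leave the tools lying round it where they are.

Things in the scene. Friction and masses are not known exactly. Their poses are not given: they have to be found in the camera images.
- cradle: Fixed cradle: dark 8 mm base plate (x -45..130, y +-150 mm), two blue bearing blocks 56 mm high at y +-118, blue post 25 mm square, 160 mm high, at x 105, y 55, with a rubber buffer. Origin: on the table under the middle of the shaft the frame rolls on (35 mm up); y along the shaft, x from the stand side (facing the robot) to the post side, z up.
- frame_stub: Red frame stub, 1.8 kg, rolling freely on the shaft. Origin on the shaft's axis midway between the bearings; axes as the cradle's when upright. Lower tube 32 mm thick along y -115..120 at z 130 mm on two lugs at y +-88; upright tube at x 0, y -72, from there to z 265. 2 to 4 N at the tube's top raise it; let go near upright it falls to one side.
- frame_lean (a joint): Lean of the frame about the shaft, rad: 0 upright, negative leaning to the cradle's +x (away from stand and robot), positive towards the stand. Starts at -0.30, lying on the rubber buffer. With the stand down the foot meets the table at about +0.14.
- tube_top (a point): Centre of the sawn bare top end of the upright round tube, 28 mm thick; 300 mm above the table when upright. Axes as the frame stub's: z along the tube. The tube's top 70 mm are free all round; below, a slanting 16 mm brace joins it on the +y side.
- side_stand: Black side stand. Origin on its pivot bolt, at x -48, y 0, z 125 mm in the frame stub's frame; x is the pivot's axis, parallel to the frame stub's x. Folded, the leg points to +y, 5 degrees above level; it swings down in the y-z plane. 18 mm blade to 45 mm from the pivot, with a coil spring; then a 14 mm round bar; an 8 mm toe peg sticks out to -x at 72 mm.
- stand_swing (a joint): Swing of the stand, rad: 0 folded, grows downwards; 0.87 spring's dead point; 1.745 fully home, leg 5 degrees past straight down, foot 12 mm above the table with the frame upright. Before the dead point the spring pulls it back to 0 (about 7 N down, 110 mm from the pivot, starts it; less and less on the way); once past, it snaps it home.
- stand_grip (a point): On the centre line of the leg's 14 mm bar, 110 mm from the pivot and 27 mm outside it (own x -27), midway along its straight part (76 to 142 mm from the pivot); axes as the side stand's.
- stand_foot (a point): Middle of the underside of the stand's foot plate (34 x 44 x 6 mm), 148 mm from the pivot; axes as the side stand's.
- flat_bar_1: Bystander on the table, to be left alone: sawn grey steel flat bar, 16 x 209 x 10 mm. Origin at the middle of its underside.
- coupling_nut: Bystander on the table, to be left alone: dark steel coupling nut, 26 x 30 x 30 mm. Origin at the middle of its underside.
- tip_tin: Bystander on the table, to be left alone: small round whitish tin, 65 mm across, 31 mm high. Origin at the middle of its underside.
- weld_magnet: Bystander on the table, to be left alone: dark triangular welding magnet with brass-coloured rivets, 70 x 90 x 16 mm. Origin at the middle of its underside.
- paint_marker: Bystander on the table, to be left alone: paint marker, dark and cream, 15 x 124 x 16 mm. Origin at the middle of its underside.
- locking_pliers: Bystander on the table, to be left alone: chromed locking pliers, 57 x 229 x 16 mm. Origin at the middle of its underside.
- c_clamp: Bystander on the table, to be left alone: dark grey C-clamp, 122 x 161 x 22 mm. Origin at the middle of its underside.

How it is judged:
On the way:
1. the stand is swung fully home while the frame still leans on its buffer (value of joint stand_swing above 1.65 rad and value of joint frame_lean below -0.2 rad), for 0.2 s.
At the end, for the whole second after the job is handed in: Held at the end: stand fully home (swing over 1.65 rad), frame within 0.06 rad of upright and still (under 0.05 rad/s), the fingers on the upright tube within 90 mm of its top with over 5 N, nothing touching the stand (under 1 N), so neither foot nor buffer carries the frame (value of joint stand_swing above 1.65 rad and value of joint frame_lean between -0.06 and 0.06 rad and velocity of joint frame_lean between -0.05 and 0.05 rad/s and contact force between the fingers and frame_stub above 5 N and distance between the grasp point and tube_top below 0.09 m and contact force between side_stand and anything else below 1 N); the arm keeps its last pose, push and grip.
It fails at once if the frame tips past upright onto its stand (lean over 0.10 rad) (value of joint frame_lean above 0.1 rad).
It fails at once if a tool lying round the cradle is shifted by more than 30 mm (distance of any of flat_bar_1, coupling_nut, tip_tin, weld_magnet, paint_marker, locking_pliers, c_clamp from where it was at the start of the episode above 0.03 m).
It also fails if it takes over 45 s, if anything falls off the work surface, if the arm or the gripper's body presses on something with over 40 N, if the wrist force passes 120 N, or if a joint passes its speed limit or range.

## Robot

A 6-joint arm with a two-finger parallel gripper is mounted at the origin on a cart in front of the work surface, level with it; the furniture and walls round the work are solid. World frame = base frame: x ahead of the robot, y to its left, z up, the work surface at z = 0. Lengths are in m, angles in rad, forces in N, time in s.
With the tool pointing down it reaches from about 0.25 to 0.725 m from the base axis. Payload 9.7 kg.
Tool frame: the origin (TCP) lies at the very end of the fingers, on their centre line; the grasp point (between the pads) lies r.grip_depth behind it (r.grip_depth is the distance from the TCP to the grasp point, in m); z points along the fingers, y is the line along which they close (so a half turn about z gives the same grasp; the last joint's range is limited). The gripper opens to 85 mm and grips with 20 to 120 N. Pads are 22 mm wide; open, the fingers measure 114 mm over their backs; the gripper's body (76 mm by 85 mm) begins 54 mm behind the grasp point. The pads swing forward as they close: fully open they stand 13 mm farther back than shut.
Start: joints at [-1.335, 0.087, 0.176, 1.66, 0, 1.571], TCP at [0.128, -0.535, 0.231] pointing down, gripper open.
Joint ranges: [-3.13, 3.13], [-0.85, 1.81], [-1.15, 1.24], [-2.2, 2.28], [-1.44, 1.52], [-3.14, 3.14]. Speed limits (rad/s): [2.22, 2.22, 2.57, 3.14, 3.14, 3.14].

## Interface

Orientations are given as a unit quaternion [w, x, y, z].
In Python, from cell import r gives the robot as it stands.
- The arm moves only by the tool drive_tool, never from a script. Its argument "steps" is a list of rows, each a list of 5 numbers: the shift along the tool's x, y, z in mm, then the turn about the tool's z in rad, then the finger opening in mm, from 0 to 85.4. A call has 1 to 20 rows; each row shifts and turns the commanded pose from where the row before left it, along the tool's axes as they then stand; what a row does not reach is not made up. A row lasts 1/12 s, in which the tool goes at most 41.7 mm and 7.16 degrees, less where a joint would pass 70% of its speed; a pose out of reach is approached as far as the arm can. A call is refused whole if a number of a shift passes 41.7 or a number of a turn 0.125, either way. A call with a gripper value outside its range is refused whole. The fingers move at their own pace and stop on an object; the grip force is fixed at half the most. Time passes only in rows, so rows that do not move let the fingers close. It gives the time, the measured TCP pose, the force, the opening and the grip force at its end, in the units of the state.
- r.get_state(): the state, without advancing time (a new reading comes with each control period).
- r.read_camera(name): name is "scene" or "top" or "wrist"; returns a dict with "color" (480x640x3 uint8, red, green, blue), "vertical_fov" (degrees; the focal length in pixels is half the picture's height over the tangent of half this angle, whatever the lens; pixels are square), "cx", "cy" (the principal point, pixels), "R" (3x3) and "t" (3): a world point X has camera coordinates R X + t; the wrist camera has in their place "hand_eye" (4x4, takes a point from camera to tool coordinates, whose origin is the TCP and whose axes are the flange's). Camera axes: x right, y down, z forward; pixel columns grow to the right and rows downward; lengths in m; the calibration is good to about 2 mm. A picture is of the moment at which its call begins: read the wrist's pose just before it. There is no depth.
- r.job_done(): hands the job in; it is judged then, once.
The state is a dict: "clock": time; "qpos": joint angles; "joint_vel": joint speeds; "joint_torque": joint torques, N m; "tool_pos": TCP position; "tool_rot": TCP orientation; "force": force on the tool from outside, world axes, zero at the start; "moment": the same for the moment, N m; "gripper_width": opening from 0.0 (shut) to 1.0 (fully open); "grip_force": force on a finger pad.
Only numpy, scipy, OpenCV 4.12 (cv2) and the standard library are available. Lean on these libraries where they do the work, as an engineer would, in place of code of your own. Each camera call takes 0.05 s, during which the arm holds its last target. There are 200 camera calls.

## Working session

There is one attempt and no reset: what is moved stays moved. The work goes in short steps, Python scripts to look and compute and a tool call to move; the robot and the scene stay as the last step left them, time stands still between calls to the robot, and variables do not carry over. Pictures are saved under pics/ and viewed, at most 10 in all, crops included, and the job is handed in when it is done.

Besides the shell and the picture viewer there is one more tool, called after "Request:" by a JSON object that holds its "method" and its "body", one argument or row to a line. drive_tool: Moves the arm, as the interface text tells. Its arguments: {"type":"object","properties":{"steps":{"type":"array","items":{"type":"array","items":{"type":"number"}}}},"required":["steps"]}

```bash
mkdir -p pics
python3 - <<'E'
from cell import r
import cv2,json,numpy as np
s=r.get_state(); print({k:np.round(v,3).tolist() for k,v in s.items()}, r.grip_depth)
for n in("scene","top"):
    c=r.read_camera(n); cv2.imwrite(f"pics/{n}0.png",c["color"][:,:,::-1])
    np.savez(f"pics/{n}0.npz",**c)
    print(n,c["vertical_fov"],c["cx"],c["cy"],np.round(c["R"],3).tolist(),np.round(c["t"],3).tolist())
E
```

```text
{'clock': 0.0, 'qpos': [-1.335, 0.087, 0.175, 1.66, -0.0, 1.571], 'joint_vel': [0.001, -0.001, 0.002, -0.001, -0.001, 0.001], 'joint_torque': [-0.001, -52.038, 46.48, 0.016, -0.0, -0.0], 'tool_pos': [0.128, -0.535, 0.231], 'tool_rot': [-0.001, 0.993, 0.118, -0.0], 'force': [-0.254, 0.061, -0.541], 'moment': [0.011, 0.016, -0.026], 'grip_force': 0.0, 'gripper_width': 1.0} 0.0187
scene 47.12558038329894 321.4449529566518 233.5727997585293 [[0.865, -0.502, -0.0], [-0.342, -0.589, -0.732], [0.367, 0.633, -0.681]] [-0.547, 0.315, 1.46]
top 42.0948113786794 313.9242380087276 243.58976136379212 [[0.018, -1.0, 0.016], [-0.994, -0.02, -0.109], [0.109, -0.014, -0.994]] [-0.055, 0.585, 2.009]
```

View pics/scene0.png

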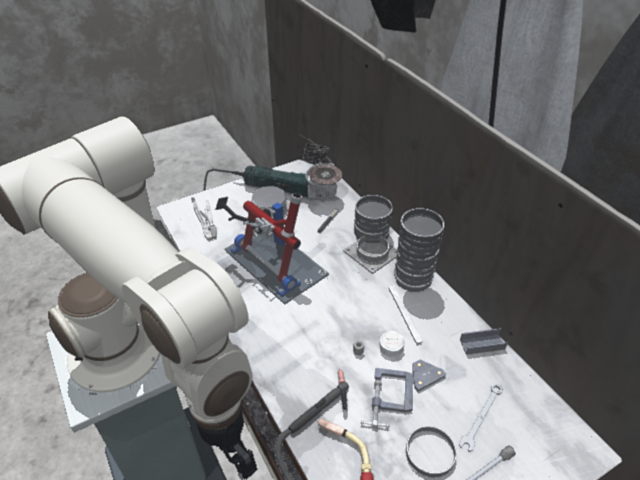

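View pics/top0.png

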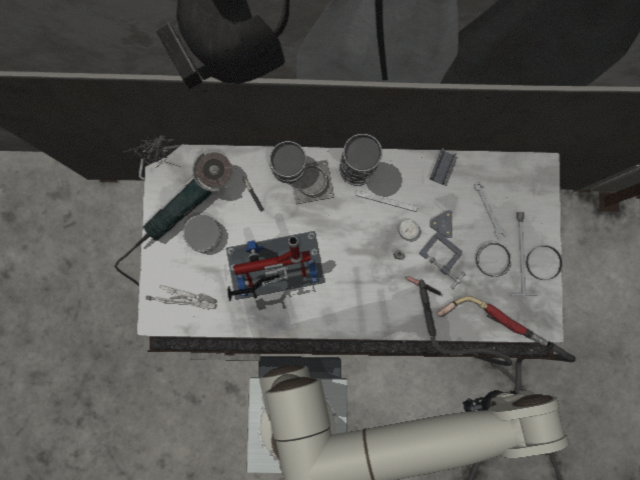

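The scene view shows the red frame on its cradle around (270,245), leaning away from the robot. In the top view the cradle plate spans about (228–325, 235–300), with the tube top near (293,242) and the stand foot near (232,293). I'll enlarge both crops into one picture to pick points.

Run:
```python
import cv2,numpy as np
a=cv2.imread("pics/top0.png")[222:316,215:340]; b=cv2.imread("pics/scene0.png")[185:305,205:335]
a=cv2.resize(a,None,fx=6,fy=6,interpolation=cv2.INTER_CUBIC)[:, :750]
cv2.imwrite("pics/topc.png",a)
cv2.imwrite("pics/scc.png",cv2.resize(b,None,fx=5,fy=5,interpolation=cv2.INTER_CUBIC))
```

```text
(no output)
```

View pics/topc.png

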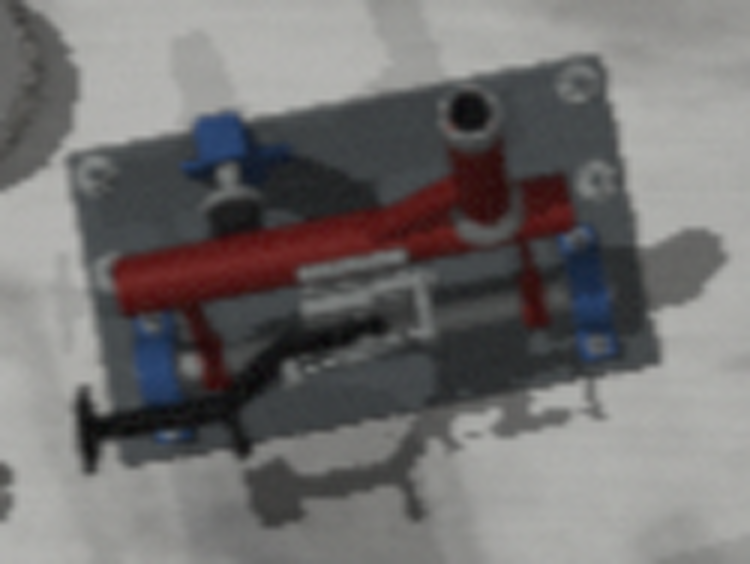

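View pics/scc.png

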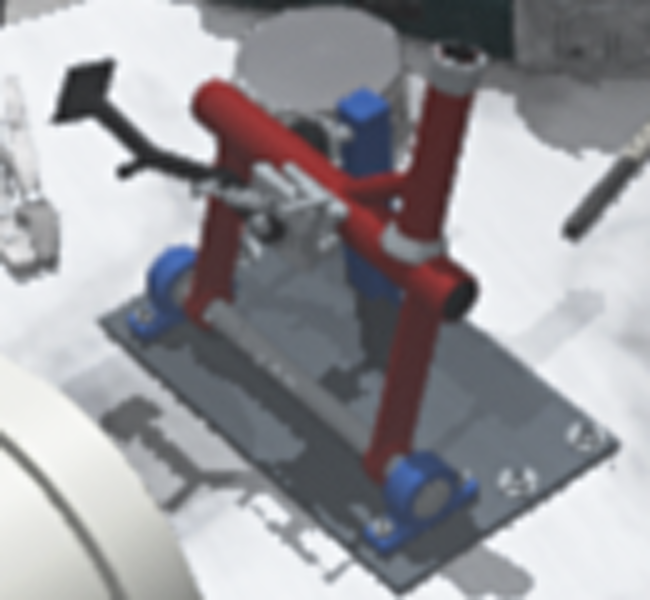

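The crops show the plate corners in the top crop at about (70,155), (600,55), (660,362) and (125,465). The tube top is at (470,108) and the stand foot at (85,430). In the scene crop, the tube top is at (458,55) and the foot plate at (83,90). Next I fit the cradle pose and check it against these points.

```bash
cat > h.py <<'E'
import numpy as np, cv2
from scipy.spatial.transform import Rotation as Ro
def cam(n):
    c=np.load(f"pics/{n}0.npz"); f=240/np.tan(np.radians(c["vertical_fov"])/2)
    return f,np.array([c["cx"],c["cy"]]),c["R"],c["t"]
def ray(n,p):
    f,c,R,t=cam(n); d=R.T@np.r_[(np.array(p)-c)/f,1]; return -R.T@t,d
def onz(n,p,z):
    o,d=ray(n,p); return o+d*(z-o[2])/d[2]
def proj(n,X):
    f,c,R,t=cam(n); v=R@X+t; return c+f*v[:2]/v[2]
def tri(p,q):
    o1,d1=ray("top",p); o2,d2=ray("scene",q)
    k=np.linalg.lstsq(np.c_[d1,-d2],o2-o1,rcond=None)[0]
    a,b=o1+k[0]*d1,o2+k[1]*d2; return (a+b)/2,np.linalg.norm(a-b)
T=lambda u,v:(215+u/6-.4,222+v/6-.4)
S=lambda u,v:(205+u/5-.4,185+v/5-.4)
def framept(P,org,yaw,lean):   # P in frame coordinates -> world
    # positive lean tips towards cradle -x
    return cradle(Ro.from_euler('y',-lean).apply(P)+[0,0,.035],org,yaw)
def cradle(P,org,yaw): return Ro.from_euler('z',yaw).apply(P)+org
def standpt(P,sw,org,yaw,lean): # P: x, radial distance r along leg, returns
    a=np.radians(5)-sw
    return framept(np.array([-.048+P[0],P[1]*np.cos(a),.125+P[1]*np.sin(a)]),org,yaw,lean)
E
python3 - <<'E'
from h import *
W=np.array([onz("top",T(*p),.008) for p in[(70,155),(600,55),(660,362),(125,465)]])
C=np.array([[.13,.15],[.13,-.15],[-.045,-.15],[-.045,.15]])
print("sides",[round(np.linalg.norm(W[i]-W[i-1])*1000) for i in range(4)])
c0=C.mean(0);w0=W[:,:2].mean(0);A=C-c0;B=W[:,:2]-w0
yaw=np.arctan2((A[:,0]*B[:,1]-A[:,1]*B[:,0]).sum(),(A*B).sum())
R=Ro.from_euler('z',yaw).as_matrix()[:2,:2]; org=np.r_[w0-R@c0,0]
print("org",org,"yaw",yaw,"res mm",(1000*(A@R.T-B)).round(1).tolist())
print("tube tri",tri(T(470,110),S(460,55)),"pred",framept([0,-.072,.265],org,yaw,-.3))
print("foot tri",tri(T(87,428),S(83,90)),"pred",standpt([-.027,.148],0,org,yaw,-.3))
for l in(-.3,0): print(l,"tube",framept([0,-.072,.265],org,yaw,l),"grip",[standpt([-.027,.11],s,org,yaw,l).round(3).tolist() for s in(0,.4,.87,1.2,1.745)])
E
```

```text
sides [173, 297, 173, 298]
org [0.47478573 0.07340469 0.        ] yaw 0.2087538971330847 res mm [[0.6, 1.6], [1.3, -1.2], [-0.8, -1.4], [-1.2, 1.0]]
tube tri (array([0.56712908, 0.02043342, 0.28827914]), np.float64(0.0005303872472962006)) pred [0.56631976 0.01919745 0.28816417]
foot tri (array([0.4147591 , 0.20933929, 0.19171563]), np.float64(0.0014942272767992854)) pred [0.4140033  0.21123724 0.18890401]
-0.3 tube [0.56631976 0.01919745 0.28816417] grip [[0.421, 0.174, 0.186], [0.409, 0.167, 0.144], [0.402, 0.138, 0.102], [0.402, 0.108, 0.082], [0.411, 0.05, 0.072]]
0 tube [0.48970708 0.00296781 0.3       ] grip [[0.379, 0.165, 0.17], [0.38, 0.16, 0.126], [0.385, 0.134, 0.082], [0.391, 0.105, 0.061], [0.403, 0.049, 0.05]]
```

The fit is good: triangulated tube top and foot agree with the model to 3 mm. The tool's x axis nearly matches the cradle's x, and tool y is the cradle's -y. First I move above the leg with the fingers closed.

Request:
{"method": "drive_tool", "body": {
  "steps": [
    [10, -15, -10, 0.028, 0],
    [18, -26, -10, 0, 0],
    [18, -27, -9, 0, 0],
    [18, -27, 0, 0, 0],
    [18, -27, 0, 0, 0],
    [18, -27, 0, 0, 0],
    [18, -27, 0, 0, 0],
    [18, -27, 0, 0, 0],
    [18, -27, 0, 0, 0],
    [18, -27, 0, 0, 0],
    [18, -27, 0, 0, 0],
    [18, -27, 0, 0, 0],
    [18, -27, 0, 0, 0],
    [18, -27, 0, 0, 0],
    [18, -27, 0, 0, 0],
    [18, -27, 0, 0, 0],
    [18, -27, 0, 0, 0],
    [18, -27, 0, 0, 0],
    [18, -27, 0, 0, 0],
    [18, -27, 0, 0, 0]
  ]
}}

```text
clock: 1.77
tool_pos: [0.3638, 0.0555, 0.2602]
tool_rot: [0.0, 0.995, 0.104, 0.0]
force: [0.4, -0.5, 0.0]
gripper_width: 0.001
grip_force: 0.0
```

Request:
{"method": "drive_tool", "body": {
  "steps": [
    [16, -22, 0, 0, 0],
    [16, -22, 0, 0, 0],
    [16, -22, 0, 0, 0],
    [16, -22, 0, 0, 0],
    [14, -21, 0, 0, 0],
    [0, 0, 15, 0, 0],
    [0, 0, 15, 0, 0],
    [0, 0, 10, 0, 0],
    [0, 0, 0, 0, 0]
  ]
}}

```text
clock: 2.52
tool_pos: [0.4265, 0.1289, 0.2193]
tool_rot: [-0.019, 0.991, 0.134, -0.004]
force: [0.3, -0.6, -0.8]
gripper_width: 0.001
grip_force: 0.0
```

```bash
cat >> h.py <<'E'
ORG=np.array([.4748,.0734,0]); YAW=.2088
def tocradle(p): return Ro.from_euler('z',-YAW).apply(np.array(p)-ORG)
E
python3 - <<'E'
from h import *
from cell import r
s=r.get_state(); print("tcp cradle mm",(tocradle(s["tool_pos"])*1000).round(1))
for sw in np.arange(0,1.31,.1):
    rr=.100+.018*min(sw/.9,1); a=np.radians(5)-sw
    y=rr*np.cos(a)-.007*np.sin(a); z=.125+rr*np.sin(a)+.007*np.cos(a)
    p=Ro.from_euler('y',.3).apply([-.075,y,z])+[0,0.0145,.035]
    print(round(sw,2),(p*1000).round(0))
c=r.read_camera("scene"); cv2.imwrite("pics/s1.png",cv2.resize(c["color"][150:300,180:340,::-1],None,fx=4,fy=4,interpolation=2))
E
```

```text
tcp cradle mm [-35.8  64.3 219.3]
0.0 [-30. 114. 192.]
0.1 [-33. 117. 182.]
0.2 [-36. 119. 172.]
0.3 [-39. 120. 162.]
0.4 [-43. 119. 151.]
0.5 [-46. 118. 141.]
0.6 [-49. 116. 130.]
0.7 [-52. 112. 119.]
0.8 [-56. 107. 109.]
0.9 [-59. 101.  99.]
1.0 [-61.  92.  91.]
1.1 [-63.  83.  84.]
1.2 [-65.  73.  78.]
1.3 [-67.  62.  73.]
```

View pics/s1.png

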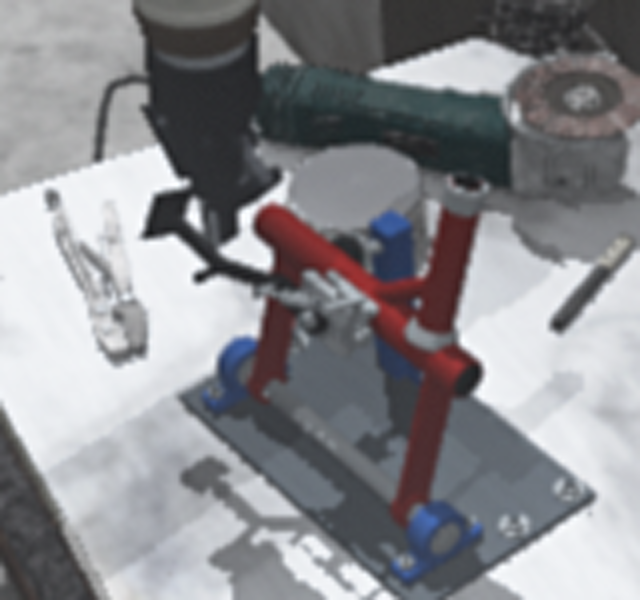

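Run:
```python
from h import *
from cell import r
s=r.get_state(); print({k:np.round(s[k],3).tolist() for k in("clock","qpos","joint_vel","tool_pos","tool_rot","force","moment")})
print(Ro.from_quat(np.roll(s["tool_rot"],-1)).as_matrix().round(3))
```

```text
{'clock': 2.567, 'qpos': [0.269, -0.163, -0.087, 1.649, 0.038, 3.141], 'joint_vel': [-0.002, -0.011, 0.039, 0.015, -0.001, -0.001], 'tool_pos': [0.427, 0.129, 0.221], 'tool_rot': [-0.019, 0.991, 0.134, -0.004], 'force': [0.168, -0.265, 0.356], 'moment': [-0.036, 0.027, -0.049]}
[[ 0.964  0.265 -0.012]
 [ 0.266 -0.963  0.036]
 [-0.002 -0.038 -0.999]]
```

Joint 6 hit its range end (3.14), so the tool stopped short. I'll make a half turn the other way, which gives the same grasp.

Request:
{"method": "drive_tool", "body": {
  "steps": [
    [0, 0, -20, -0.12, 0],
    [0, 0, -20, -0.12, 0],
    [0, 0, 0, -0.12, 0],
    [0, 0, 0, -0.12, 0],
    [0, 0, 0, -0.12, 0],
    [0, 0, 0, -0.12, 0],
    [0, 0, 0, -0.12, 0],
    [0, 0, 0, -0.12, 0],
    [0, 0, 0, -0.12, 0],
    [0, 0, 0, -0.12, 0],
    [0, 0, 0, -0.12, 0],
    [0, 0, 0, -0.12, 0],
    [0, 0, 0, -0.12, 0],
    [0, 0, 0, -0.12, 0],
    [0, 0, 0, -0.12, 0],
    [0, 0, 0, -0.12, 0],
    [0, 0, 0, -0.12, 0],
    [0, 0, 0, -0.12, 0],
    [0, 0, 0, -0.12, 0],
    [0, 0, 0, -0.12, 0]
  ]
}}

```text
clock: 4.23
tool_pos: [0.4278, 0.1274, 0.2627]
tool_rot: [-0.009, 0.231, 0.973, 0.017]
force: [0.1, -0.1, -0.2]
gripper_width: -0.001
grip_force: 0.0
```

```bash
cat > st.py <<'E'
from h import *
from cell import r
s=r.get_state(); M=Ro.from_quat(np.roll(s["tool_rot"],-1)).as_matrix()
print("clk",round(s["clock"],2),"q",np.round(s["qpos"],2),"tcp cradle mm",(tocradle(s["tool_pos"])*1000).round(1),"yaw to go (target yaw+pi)",round((YAW+np.pi-np.arctan2(M[1,0],M[0,0])+np.pi)%(2*np.pi)-np.pi,3),"zaxis",M[:,2].round(3),"F",np.round(s["force"],1))
E
python3 st.py
```

```text
clk 4.23 q [ 0.26 -0.15  0.01  1.73  0.04  0.73] tcp cradle mm [-34.8  62.6 262.7] yaw to go (target yaw+pi) 0.676 zaxis [-0.009  0.037 -0.999] F [ 0.1 -0.1 -0.2]
```

Request:
{"method": "drive_tool", "body": {
  "steps": [
    [0, 0, 0, -0.12, 0],
    [0, 0, 0, -0.12, 0],
    [0, 0, 0, -0.12, 0],
    [0, 0, 0, -0.12, 0],
    [0, 0, 0, -0.12, 0],
    [0, 0, 0, -0.076, 0],
    [0, 17, 0, 0, 0],
    [0, 17, 0, 0, 0],
    [-2, 17, 0, 0, 0],
    [0, 0, 15, 0, 0],
    [0, 0, 15, 0, 0],
    [0, 0, 10, 0, 0],
    [0, 0, 0, 0, 0]
  ]
}}

```text
clock: 5.32
tool_pos: [0.4184, 0.1791, 0.2223]
tool_rot: [-0.004, -0.101, 0.995, 0.019]
force: [-0.5, -0.8, -1.6]
gripper_width: -0.002
grip_force: 0.0
```

```bash
python3 st.py
```

```text
clk 5.32 q [ 0.38 -0.14 -0.07  1.65  0.04  0.18] tcp cradle mm [-33.2 115.1 222.3] yaw to go (target yaw+pi) 0.006 zaxis [-0.012  0.036 -0.999] F [-0.5 -0.8 -1.6]
```

Request:
{"method": "drive_tool", "body": {
  "steps": [
    [0, -1, 10, 0, 0],
    [0, -1, 10, 0, 0],
    [0, 0, 10, 0, 0],
    [1, 0, 5, 0, 0],
    [2, 1, 5, 0, 0],
    [1, 1, 5, 0, 0],
    [2, 1, 5, 0, 0],
    [1, 0, 5, 0, 0],
    [2, 0, 5, 0, 0]
  ]
}}

```text
clock: 6.07
tool_pos: [0.4098, 0.1805, 0.1639]
tool_rot: [-0.002, -0.101, 0.995, 0.019]
force: [1.0, -1.1, 6.4]
gripper_width: 0.006
grip_force: 2.7
```

```bash
python3 st.py
python3 - <<'E'
from h import *
from cell import r
c=r.read_camera("scene"); cv2.imwrite("pics/s2.png",cv2.resize(c["color"][150:300,180:340,::-1],None,fx=4,fy=4,interpolation=2))
E
```

```text
clk 6.07 q [ 0.39 -0.18 -0.21  1.53  0.04  0.19] tcp cradle mm [-41.4 118.2 163.9] yaw to go (target yaw+pi) 0.006 zaxis [-0.009  0.037 -0.999] F [ 1.  -1.1  6.4]
```

View pics/s2.png

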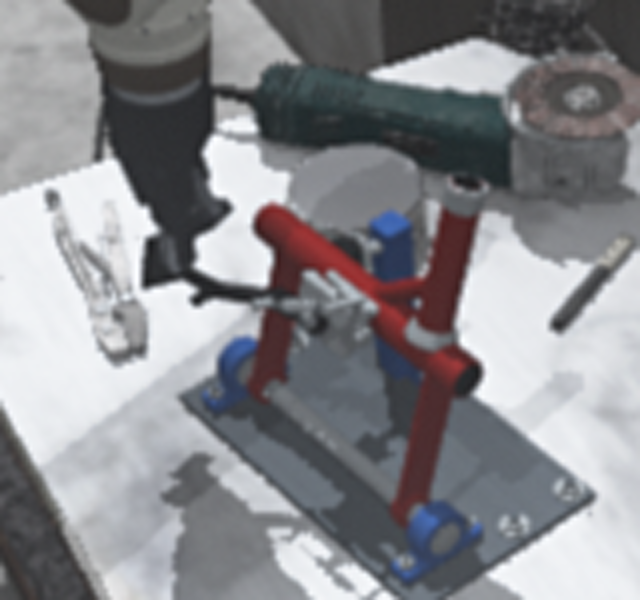

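The leg is already moving, with 6.4 N under the fingertips near (185,255) and the frame still on its buffer. I continue along the arc past the dead point.

Request:
{"method": "drive_tool", "body": {
  "steps": [
    [2, 0, 6, 0, 0],
    [1, -1, 5, 0, 0],
    [2, -1, 6, 0, 0],
    [1, 0, 5, 0, 0],
    [2, -2, 5, 0, 0],
    [1, -2, 5, 0, 0],
    [2, -2, 5, 0, 0],
    [1, -2, 5, 0, 0],
    [2, -3, 5, 0, 0],
    [2, -3, 5, 0, 0],
    [2, -3, 5, 0, 0],
    [1, -3, 5, 0, 0],
    [1, -5, 4, 0, 0],
    [1, -5, 4, 0, 0],
    [1, -5, 4, 0, 0],
    [1, -5, 3, 0, 0],
    [1, -5, 3, 0, 0],
    [0, 0, 0, 0, 0]
  ]
}}

```text
clock: 7.62
tool_pos: [0.3943, 0.1319, 0.0813]
tool_rot: [-0.004, -0.101, 0.995, 0.019]
force: [-0.3, -0.0, 0.1]
gripper_width: 0.002
grip_force: 0.0
```

```bash
python3 st.py
python3 - <<'E'
from h import *
from cell import r
c=r.read_camera("scene"); cv2.imwrite("pics/s3.png",cv2.resize(c["color"][150:300,180:340,::-1],None,fx=4,fy=4,interpolation=2))
E
```

```text
clk 7.62 q [ 0.3  -0.24 -0.42  1.39  0.04  0.09] tcp cradle mm [-66.7  74.   81.3] yaw to go (target yaw+pi) 0.006 zaxis [-0.011  0.037 -0.999] F [-0.3 -0.   0.1]
```

View pics/s3.png

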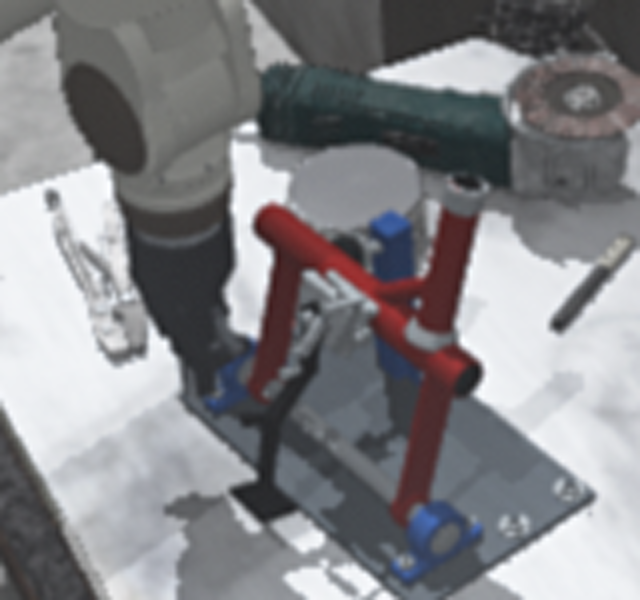

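The stand is fully down, with its foot at (262,497). The frame still lies on the buffer and the tool feels no force. Next I retreat, rise, open the fingers and go above the tube top.

Request:
{"method": "drive_tool", "body": {
  "steps": [
    [15, 5, -5, 0, 0],
    [15, 5, -15, 0, 0],
    [0, 0, -31, 0, 0],
    [0, 0, -31, 0, 0],
    [0, 0, -31, 0, 0],
    [0, 0, -31, 0, 0],
    [0, 0, -31, 0, 85],
    [0, 0, -31, 0, 85],
    [0, 0, -31, 0, 85],
    [0, 0, -31, 0, 85],
    [-10, -10, 0, 0, 85],
    [-22, -19, 0, 0, 85],
    [-22, -19, 0, 0, 85],
    [-22, -19, 0, 0, 85],
    [-22, -19, 0, 0, 85],
    [-22, -19, 0, 0, 85],
    [-22, -19, 0, 0, 85],
    [-22, -19, 0, 0, 85],
    [0, 0, 0, 0, 85],
    [0, 0, 0, 0, 85]
  ]
}}

```text
clock: 9.33
tool_pos: [0.5563, 0.0193, 0.3429]
tool_rot: [-0.004, -0.101, 0.995, 0.019]
force: [-0.5, 0.1, 0.6]
gripper_width: 0.995
grip_force: 0.0
```

```bash
python3 st.py
python3 - <<'E'
from h import *
from cell import r
from h import tocradle
s=r.get_state()
c=r.read_camera("wrist"); cv2.imwrite("pics/w1.png",c["color"][:,:,::-1])
# predicted tube top pixel
M=Ro.from_quat(np.roll(s["tool_rot"],-1)).as_matrix(); H=c["hand_eye"]
X=framept([0,-.072,.265],ORG,YAW,-.3); pt=M.T@(X-s["tool_pos"]); pc=np.linalg.inv(H)@np.r_[pt,1]
f=240/np.tan(np.radians(c["vertical_fov"])/2); print("pred px",f*pc[:2]/pc[2]+[c["cx"],c["cy"]],"f/z px per m",f/pc[2]); print(H.round(3),"tube in tool",pt.round(4))
E
```

```text
clk 9.33 q [ 0.02  0.2   0.52  1.91  0.04 -0.19] tcp cradle mm [ 68.5 -69.8 342.9] yaw to go (target yaw+pi) 0.007 zaxis [-0.013  0.037 -0.999] F [-0.5  0.1  0.6]
pred px [307.65992512 276.96073601] f/z px per m 1524.5920368973088
[[ 0.001 -0.944 -0.329  0.086]
 [ 1.     0.002 -0.     0.002]
 [ 0.001 -0.329  0.944 -0.142]
 [ 0.     0.     0.     1.   ]] tube in tool [-0.0101 -0.0042  0.0546]
```

View pics/w1.png

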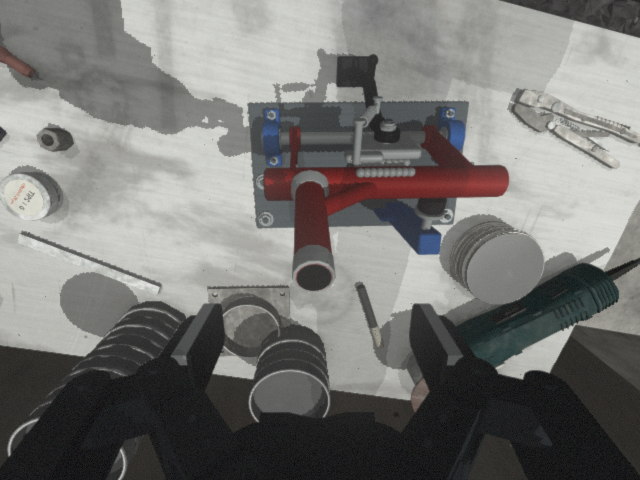

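In the wrist view the tube top is at (315,275), centred between the fingers (at about x 205 and 435). That is within 8 px of the prediction, so I descend and grip.

Request:
{"method": "drive_tool", "body": {
  "steps": [
    [-1, -1, 12, 0, 85],
    [0, 0, 15, 0, 85],
    [0, 0, 15, 0, 85],
    [0, 0, 15, 0, 85],
    [0, 0, 15, 0, 85],
    [0, 0, 15, 0, 85],
    [0, 0, 15, 0, 85],
    [0, 0, 0, 0, 85],
    [0, 0, 0, 0, 20],
    [0, 0, 0, 0, 20],
    [0, 0, 0, 0, 20],
    [0, 0, 0, 0, 20],
    [0, 0, 0, 0, 20],
    [0, 0, 0, 0, 20],
    [0, 0, 0, 0, 20],
    [0, 0, 0, 0, 20],
    [0, 0, 0, 0, 20],
    [0, 0, 0, 0, 20]
  ]
}}

```text
clock: 10.88
tool_pos: [0.5563, 0.0202, 0.244]
tool_rot: [-0.002, -0.101, 0.995, 0.016]
force: [1.0, -11.9, 6.5]
gripper_width: 0.316
grip_force: 59.1
```

```bash
python3 st.py
```

```text
clk 10.88 q [ 0.02  0.11  0.23  1.69  0.03 -0.18] tcp cradle mm [ 68.7 -69.  244. ] yaw to go (target yaw+pi) 0.007 zaxis [-0.007  0.031 -0.999] F [  1.  -11.9   6.5]
```

The tube is gripped (27 mm opening, 59 N). Now I roll the frame up along its arc slowly, relieving the sideways force on the way.

Request:
{"method": "drive_tool", "body": {
  "steps": [
    [1, -1, -0.3, 0, 20],
    [3, -1, -0.8, 0, 20],
    [3, 0, -0.8, 0, 20],
    [3, 0, -0.8, 0, 20],
    [3, 0, -0.8, 0, 20],
    [3, 0, -0.8, 0, 20],
    [3, 0, -0.8, 0, 20],
    [3, 0, -0.5, 0, 20],
    [3, 0, -0.5, 0, 20],
    [3, 0, -0.5, 0, 20],
    [3, 0, -0.5, 0, 20],
    [3, 0, -0.5, 0, 20],
    [3, 0, -0.5, 0, 20],
    [3, 0, -0.3, 0, 20],
    [3, 0, -0.3, 0, 20],
    [3, 0, -0.3, 0, 20],
    [3, 0, -0.3, 0, 20],
    [2, 0, -0.2, 0, 20],
    [0, 0, 0, 0, 20]
  ]
}}

```text
clock: 12.47
tool_pos: [0.5059, 0.0094, 0.2525]
tool_rot: [-0.003, -0.101, 0.995, 0.018]
force: [3.1, -5.0, 4.2]
gripper_width: 0.313
grip_force: 59.5
```

```bash
python3 st.py
python3 - <<'E'
from h import *
from cell import r
c=r.read_camera("scene"); cv2.imwrite("pics/s4.png",cv2.resize(c["color"][150:300,180:340,::-1],None,fx=4,fy=4,interpolation=2))
cv2.imwrite("pics/s4full.png",c["color"][:,:,::-1])
E
```

```text
clk 12.47 q [-0.   -0.    0.13  1.71  0.04 -0.2 ] tcp cradle mm [ 17.2 -69.  252.5] yaw to go (target yaw+pi) 0.006 zaxis [-0.009  0.035 -0.999] F [ 3.1 -5.   4.2]
```

View pics/s4.png

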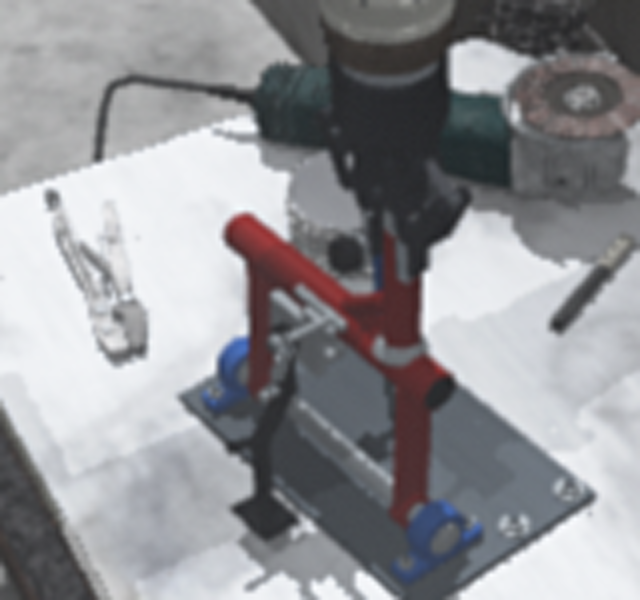

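Request:
{"method": "drive_tool", "body": {
  "steps": [
    [2, 0, -0.2, 0, 20],
    [2, 0, -0.2, 0, 20],
    [2, 0, -0.1, 0, 20],
    [2, 0, -0.1, 0, 20],
    [2, 0, 0, 0, 20],
    [2, 0, 0, 0, 20],
    [2, 0, 0, 0, 20],
    [2, 0, 0, 0, 20],
    [1, 0, 0, 0, 20],
    [0, 0, 0, 0, 20],
    [0, 0, 0, 0, 20],
    [0, 0, 0, 0, 20],
    [0, 0, 0, 0, 20]
  ]
}}

```text
clock: 13.6
tool_pos: [0.4895, 0.0059, 0.2529]
tool_rot: [-0.003, -0.101, 0.995, 0.018]
force: [2.3, -5.2, 4.5]
gripper_width: 0.317
grip_force: 61.0
```

```bash
python3 st.py
python3 - <<'E'
from h import *
from cell import r
c=r.read_camera("scene"); im=c["color"]; cv2.imwrite("pics/s5.png",cv2.resize(im[150:300,180:340,::-1],None,fx=4,fy=4,interpolation=2))
for l in(-.1,-.05,0,.05): print(l,"tube -y end, +y end, foot crop px",[((proj("scene",p)-[180,150])*4).round(0).tolist() for p in(framept([0,-.115,.13],ORG,YAW,l),framept([0,.12,.13],ORG,YAW,l),standpt([-.027,.148],1.745,ORG,YAW,l))])
h=cv2.cvtColor(im,cv2.COLOR_RGB2HSV); red=cv2.inRange(h,(0,140,40),(8,255,255))|cv2.inRange(h,(172,140,40),(180,255,255))
dk=(im.max(2)<60).astype(np.uint8); x0,y0=280,238
n,lab,stt,cen=cv2.connectedComponentsWithStats(dk[y0:258,x0:300]); print([( (cen[i]+[x0-180,y0-150])*4, stt[i,4]) for i in range(1,n)])
E
```

```text
clk 13.6 q [-0.01 -0.04  0.09  1.71  0.03 -0.21] tcp cradle mm [  0.4 -69.  252.9] yaw to go (target yaw+pi) 0.006 zaxis [-0.01   0.035 -0.999] F [ 2.3 -5.2  4.5]
-0.1 tube -y end, +y end, foot crop px [[440.0, 394.0], [238.0, 230.0], [265.0, 518.0]]
-0.05 tube -y end, +y end, foot crop px [[433.0, 398.0], [231.0, 233.0], [267.0, 521.0]]
0 tube -y end, +y end, foot crop px [[425.0, 402.0], [224.0, 237.0], [268.0, 524.0]]
0.05 tube -y end, +y end, foot crop px [[418.0, 407.0], [217.0, 241.0], [270.0, 527.0]]
[(array([427.35135135, 397.62162162]), np.int32(37))]
```

View pics/s5.png

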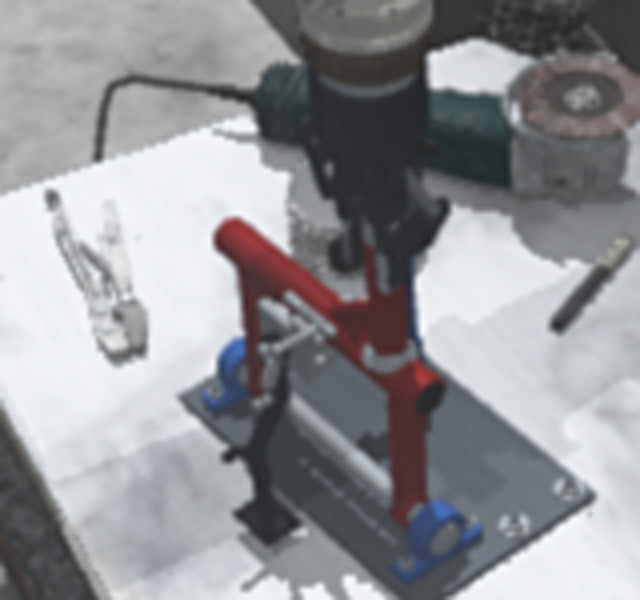

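The frame is nearly plumb: the tube end cap at about (429,399) suggests a lean of around -0.02. The foot hangs at (268,522), clear of the table. I take 3 mm more towards plumb and settle.

Request:
{"method": "drive_tool", "body": {
  "steps": [
    [1, 0, 0, 0, 20],
    [1, 0, 0, 0, 20],
    [1, 0, 0, 0, 20],
    [0, 0, 0, 0, 20],
    [0, 0, 0, 0, 20],
    [0, 0, 0, 0, 20],
    [0, 0, 0, 0, 20],
    [0, 0, 0, 0, 20],
    [0, 0, 0, 0, 20],
    [0, 0, 0, 0, 20],
    [0, 0, 0, 0, 20],
    [0, 0, 0, 0, 20]
  ]
}}

```text
clock: 14.65
tool_pos: [0.4868, 0.0054, 0.2529]
tool_rot: [-0.003, -0.101, 0.995, 0.018]
force: [3.6, -4.4, 2.4]
gripper_width: 0.316
grip_force: 60.9
```

```bash
python3 st.py; python3 -c "
from cell import r
print(r.get_state()['grip_force'], r.job_done())"
```

```text
clk 14.65 q [-0.01 -0.05  0.08  1.71  0.04 -0.21] tcp cradle mm [ -2.3 -69.  252.9] yaw to go (target yaw+pi) 0.006 zaxis [-0.009  0.035 -0.999] F [ 3.6 -4.4  2.4]
the job is handed in; nothing more can be done
60.92284440994263 None
```

I swung the stand down past its dead point with the frame still on its buffer, then gripped the tube near its top, brought the frame upright and handed the job in at about 14.7 s. By my measurements it was about 0.02 rad or less off plumb, with about 61 N of grip and the stand hanging free; no verdict was returned.

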